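# Slide the feeder tray past its spring catch into the budgie cage

### The arm

A 6-joint arm with a two-finger parallel gripper is mounted at the origin on the work surface. World frame = base frame: x ahead of the robot, y to its left, z up, the work surface at z = 0. Lengths are in mm, angles in rad, forces in N, time in s.
With the tool pointing down it reaches from about 150 to 775 mm from the base axis. Payload 6.1 kg.
Tool frame: the origin (TCP) lies midway between the tips of the shut fingers; the grasp point (between the pads) lies 19 mm behind it (env.pinch_z is the distance from the TCP to the grasp point, in mm); x points along the fingers, z is the direction in which the jaws open and shut, and the axes are right-handed (so a half turn about x gives the same grasp; the last joint's range is limited). The gripper opens to 85 mm and grips with 20 to 120 N. Pads are 22 mm wide; open, the fingers measure 114 mm over their backs; the gripper's body (76 mm by 85 mm) begins 54 mm behind the grasp point. The pads swing forward as they close: fully open they stand 13 mm farther back than shut.
Start: joints at [-1.285, 0.126, -0.04, 1.405, 0, 1.571], TCP at [148.004, -503.689, 231.295] pointing down, gripper open.
Joint ranges: [-2.72, 2.72], [-0.95, 1.95], [-1.27, 1.35], [-1.78, 2.02], [-1.46, 1.47], [-3.14, 3.14]. Speed limits (rad/s): [2.39, 2.39, 3.01, 3.14, 3.14, 3.14].

### API

Orientations are given as a rotation vector (axis times angle).
In Python, from cell import observe, capture, camera_params, ticket, env gives the robot as it stands.
- The arm moves only by the shell command python3 -m pendant 'ROWS' [FORCE]. ROWS is JSON, a list of rows, each a list of 3 entries, a list of its own where there are three numbers: the closure in counts, from 0 (fully open) to 255 (shut), then the shift along the tool's x, y, z in mm, then the turn about the tool's x in rad. In form: [[hand, [dx, dy, dz], roll], ...]. A call has 1 to 12 rows; each row shifts and turns the commanded pose from where the row before left it, along the tool's axes as they then stand; what a row does not reach is not made up. A row lasts 1/8 s, in which the tool goes at most 62.5 mm and 10.7 degrees, less where a joint would pass 70% of its speed; a pose out of reach is approached as far as the arm can. A call with a gripper value outside its range is refused whole. The fingers move at their own pace and stop on an object; FORCE is the grip in N (left out, the last holds). Time passes only in rows, so rows that do not move let the fingers close. It gives the time, the measured TCP pose, the force and the opening at its end, in the units of the state.
- observe(): the state, without advancing time (a new reading comes with each control period).
- capture(name): name is "scene" or "top" or "wrist"; returns the picture (400x640x3 uint8, red, green, blue); there is no depth.
- camera_params(name): a dict with "fovy" (degrees; the focal length in pixels is half the picture's height over the tangent of half this angle, whatever the lens; pixels are square), "cx", "cy" (the principal point, pixels), "view" (4x4, takes a point from world to camera coordinates); the wrist camera has in their place "tool_from_camera" (4x4, takes a point from camera to tool coordinates, whose origin is the TCP and whose axes are the tool frame's). Camera axes: x right, y up, looking along -z (the intrinsics and any distortion apply to the point x, -y, -z); pixel columns grow to the right and rows downward; lengths in mm; the calibration is good to about 2 mm. The wrist camera is an equidistant fisheye: a pixel r from the principal point sees the ray r / f radians off the axis. A picture is of the moment at which its call begins: read the wrist's pose just before it. camera_params takes no time and is no camera call.
- ticket.job_done(): hands the job in, once; it reports no verdict.
The state is a dict: "t": time; "joint_pos": joint angles; "qvel": joint speeds; "joint_efforts": joint torques, N m; "tool_pos": TCP position; "orientation": TCP orientation; "contact_force": force on the tool from outside, world axes, zero at the start; "wrist_torque": the same for the moment, N m; "gripper_width": opening from 0.0 (shut) to 1.0 (fully open).
Only numpy, scipy, OpenCV 4.12 (cv2) and the standard library are available. Lean on these libraries where they do the work, as an engineer would, in place of code of your own. Each camera call takes 0.05 s, during which the arm holds its last target.

### The job

Feed the budgie: with your fingertips press the feeder's spring catch down by its long steel strip and, keeping it down, push the wooden tray by the rear of its push plate past the catch pin and fully home into the cage; then let go so that the pin springs up behind the plate and locks it. Only press and push: do not pinch the push plate or touch its front face, do not lift the dish out of the tray, and leave the other things on the table alone.

Things in the scene. Friction and masses are not known exactly. Their poses are not given: they have to be found in the camera images.
- station: Fixed wooden feeder board, 190 x 350 x 18 mm, with a wire budgie cage (290 x 310 mm, 400 mm high) at its +y end; hatch wall 150 mm to +y of this origin. Origin at table height, under the tray; the catch pin stands at x = -30 mm, y = 0 of this frame. +y: the tray's sliding direction, into the cage; +x: away from the robot at yaw 0; z up. Place and yaw (13 degrees either way) differ each run.
- strip (a point): On top of the catch's press strip, mid finger lane: station x -62.5, y -60 mm. The strip is a level steel plate, 5 mm thick, station x -85 to -22 mm, y -150 to +30 mm, top 40 mm above the table when up. The lane clear of the pin is x -85 to -36 mm; nothing beyond it at -x is over 18 mm high. Pressed anywhere, it goes straight down with the pin, without tilting. Axes as station.
- pin (a point): Centre of the top of the square steel catch pin (12 x 12 mm), fixed on the press strip's inner edge beside the tray, 10 mm above the strip; 50 mm above the table when up. While up it blocks the tray's push plate, whose lower edge is 42 mm above the table; the plate passes once the catch is down more than 8 mm.
- catch (a joint): Depth to which the catch is pressed, m: 0 = up, 0.012 = fully down against a stop. A spring pushes it up, 2.5 N at the top and 8.5 N at the bottom; it rises by itself when let go.
- tray (a joint): Slide of the feeder tray towards the cage, m; starts at 0 to 0.045. At 0.075 its push plate meets the pin if that is up; beyond 0.095 the plate is past and the pin can rise behind it; 0.101 = fully home against a stop. 1.5 N friction; stays where left. A shallow wooden tray, 100 x 235 mm, trapped on runners so that it only slides.
- push_face (a point): On the rear face (away from the cage) of the tray's push plate, 60 mm above the table, mid-width of the part that sticks out over the press strip. The plate is the tray's upright rear wall: station x -85 to +80 mm, 42 to 78 mm above the table, 8 mm thick with the wooden batten on its front. Push it towards station +y. Axes as station; moves with the tray.
- dish (a joint): Height by which the white ceramic feeding dish (66 mm across, 35 mm high, standing near the tray's cage end) is lifted out of the tray, m; 0 = sitting in it. It rides along with the tray.
- jar: Closed glass jar, 76 mm across, 120 mm high, steel cap; stands beyond the board. Origin at the centre of its underside. Leave alone.
- tea_glass: Empty tea glass, 60 mm across, 80 mm high, beyond the board. Origin at the centre of its underside. Leave alone.
- spoon: Stainless steel spoon, 170 mm long, lying on the robot's side of the board. Leave alone.
- ring: Green silicone chew ring, 68 mm across, 12 mm high, lying on the robot's side of the board. Origin at the centre of its underside. Leave alone.
- ladder: Small wooden ladder, 79 x 240 x 12 mm, lying flat off the board's end away from the cage. Leave alone.

How it is judged (in metres and radians):
On the way:
1. the catch is pressed down by the fingers while the tray still stands before the pin (value of joint catch above 0.0075 m and value of joint tray below 0.078 m and contact force between the fingers and catch above 1 N), for 0.1 s.
At the end, for the whole second after the job is handed in: The tray is home (within 4.5 mm of its stop) and at rest, the catch has sprung up behind its push plate to within 2 mm of the top, and the dish sits in the tray (value of joint tray above 0.0965 m and value of joint catch below 0.002 m and value of joint dish below 0.003 m and velocity of joint tray between -0.01 and 0.01 m/s); the robot touches nothing.
It fails at once if the dish is lifted out of the tray (10 mm) (value of joint dish above 0.01 m).
It fails at once if the push plate is pinched or touched on its front face (contact force between the fingers and tray_c6 above 2 N).
It fails at once if the jar, tea glass, spoon, ring or ladder is moved by more than 30 mm (distance of any of jar, tea_glass, spoon, ring, ladder from where it was at the start of the episode above 0.03 m).
It also fails if it takes over 35 s, if anything falls off the work surface, if the arm or the gripper's body presses on something with over 40 N, if the wrist force passes 120 N, or if a joint passes its speed limit or range.

## Working session

There is one attempt and no reset: what is moved stays moved. The work goes in short steps, Python scripts to look and compute and a shell command to move; the robot and the scene stay as the last step left them, time stands still between calls to the robot, and variables do not carry over. Pictures are saved under pics/ and viewed, and the job is handed in when it is done.

```bash
ls; mkdir -p pics; python3 - <<'E'
from cell import observe,capture,camera_params,env
import cv2,numpy as np
np.set_printoptions(precision=4,suppress=True)
print(observe())
for n in ["scene","top","wrist"]:
    print(n,camera_params(n))
    cv2.imwrite(f"pics/{n}0.png",capture(n)[:,:,::-1])
E
```

```text
pics
{'t': 0.0, 'joint_pos': array([-1.285 ,  0.1264, -0.0407,  1.4054,  0.    ,  1.5708]), 'qvel': array([ 0.0006,  0.0017,  0.0008,  0.0003, -0.0015, -0.0005]), 'joint_efforts': array([ -0.0013, -43.5913,  35.2926,   0.0171,   0.    ,  -0.    ]), 'tool_pos': array([ 147.8918, -503.2731,  230.4864]), 'orientation': array([ 0.9972,  1.3323, -0.9955]), 'contact_force': array([-1.4664, -0.2066,  0.357 ]), 'wrist_torque': array([-0.0601,  0.0195, -0.0029]), 'gripper_width': 0.9993185379713271}
scene {'fovy': 54.584072364268025, 'cx': 316.8609489486541, 'cy': 204.93963620711554, 'view': array([[   -0.274 ,     0.9617,     0.001 ,   279.7825],
       [   -0.8554,    -0.2442,     0.4567,   453.4091],
       [    0.4395,     0.1242,     0.8896, -1207.6581],
       [    0.    ,     0.    ,     0.    ,     1.    ]])}
top {'fovy': 54.979100307686714, 'cx': 314.37719144526676, 'cy': 192.85265901241021, 'view': array([[  -0.028 ,   -0.9995,    0.0108,  -92.9802],
       [   0.9905,   -0.0263,    0.1348, -583.1064],
       [  -0.1344,    0.0144,    0.9908, -831.0402],
       [   0.    ,    0.    ,    0.    ,    1.    ]])}
wrist {'fovy': 65.70646984690485, 'cx': 315.8070422927205, 'cy': 199.05040838746405, 'tool_from_camera': array([[  -0.0009,    0.3077,   -0.9515, -142.082 ],
       [  -0.0004,    0.9515,    0.3077,   80.3814],
       [   1.    ,    0.0007,   -0.0007,    0.4756],
       [   0.    ,    0.    ,    0.    ,    1.    ]])}
```

View pics/scene0.png

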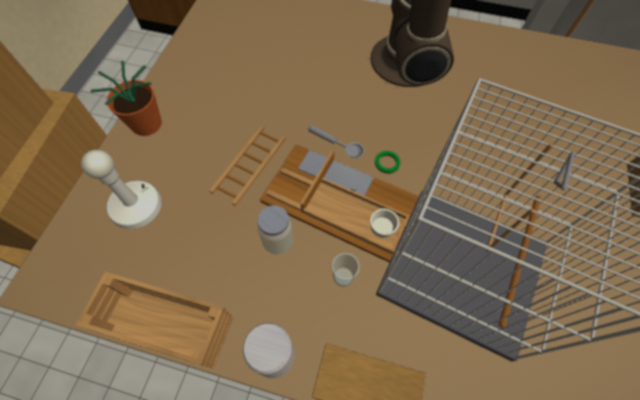

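View pics/top0.png

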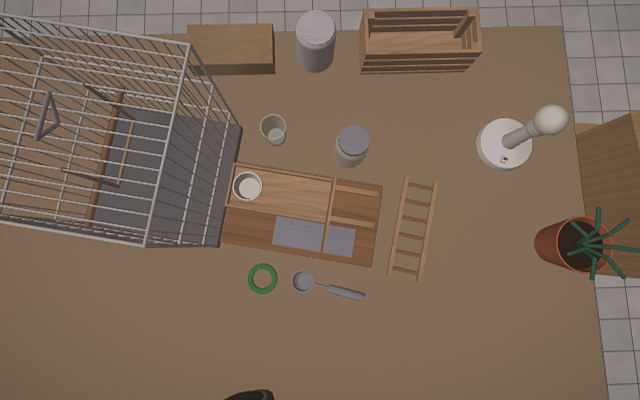

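View pics/wrist0.png

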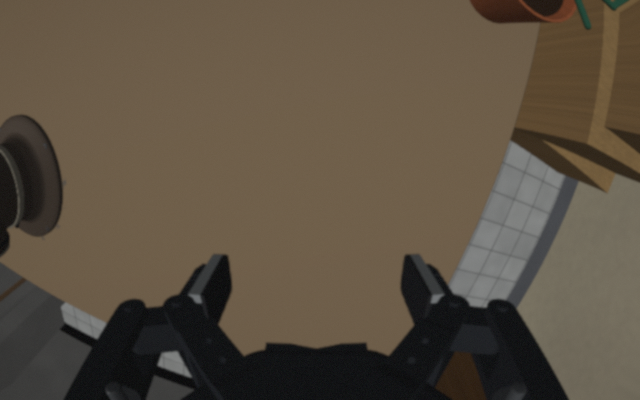

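```bash
cat > h.py <<'E'
import numpy as np,cv2
from cell import observe,capture,camera_params,env
from scipy.spatial.transform import Rotation as R
np.set_printoptions(precision=2,suppress=True)
def ray(n,uv):
    p=camera_params(n);f=200/np.tan(np.radians(p['fovy']/2))
    V=np.array(p['view']);Rv=V[:3,:3];o=-Rv.T@V[:3,3]
    d=Rv.T@np.array([(uv[0]-p['cx'])/f,-(uv[1]-p['cy'])/f,-1]);return o,d
def onz(n,uv,z):
    o,d=ray(n,uv);return o+d*(z-o[2])/d[2]
def proj(n,X):
    p=camera_params(n);f=200/np.tan(np.radians(p['fovy']/2))
    V=np.array(p['view']);c=V[:3,:3]@np.asarray(X,float)+V[:3,3]
    return np.array([p['cx']+f*c[0]/-c[2],p['cy']-f*c[1]/-c[2]])
E
python3 - <<'E'
import cv2
a=cv2.imread('pics/top0.png')[150:290,210:400]
cv2.imwrite('pics/topc.png',cv2.convertScaleAbs(cv2.resize(a,None,fx=4,fy=4,interpolation=cv2.INTER_CUBIC),alpha=1.8))
a=cv2.imread('pics/scene0.png')[120:260,250:440]
cv2.imwrite('pics/scenec.png',cv2.resize(a,None,fx=4,fy=4,interpolation=cv2.INTER_CUBIC))
E
```

```text
(no output)
```

View pics/topc.png

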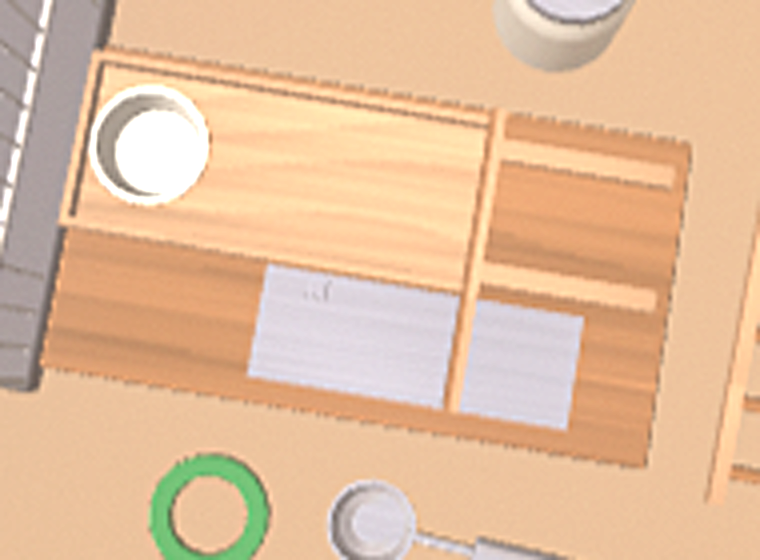

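View pics/scenec.png

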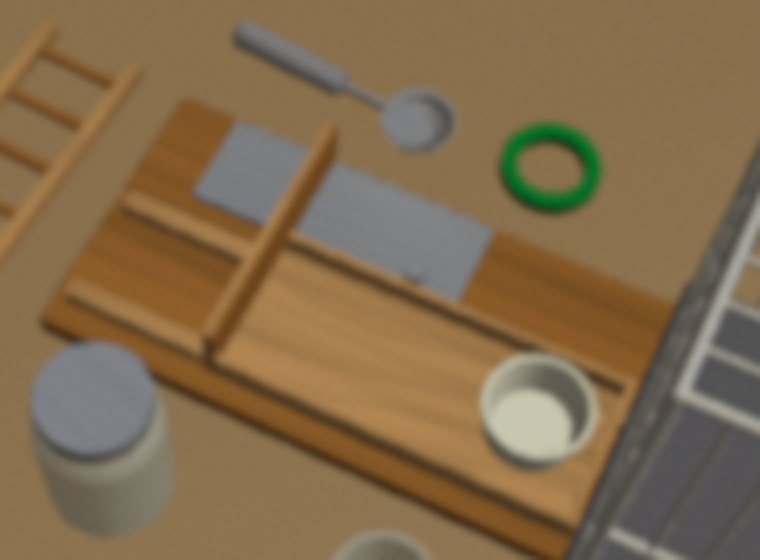

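```bash
cat >> h.py <<'E'
def fit(S,W):
    S=np.array(S,float);W=np.array(W,float);s=S-S.mean(0);w=W-W.mean(0)
    a=np.arctan2((s[:,0]*w[:,1]-s[:,1]*w[:,0]).sum(),(s*w).sum())
    r=np.array([[np.cos(a),-np.sin(a)],[np.sin(a),np.cos(a)]])
    t=W.mean(0)-r@S.mean(0);return a,t,np.linalg.norm(S@r.T+t-W,axis=1)
E
python3 - <<'E'
from h import *
def up(U,o): return (np.array(U)+.5)/4-.5+np.array(o)
T=(210,150);Sc=(250,120)
st=[(-22,30),(-85,30),(-22,-150),(-85,-150)]
for n,o,px in [("top",T,[(267,264),(247,377),(584,316),(568,430)]),("scene",Sc,[(461,299),(493,232),(194,192),(235,121)])]:
    W=[onz(n,up(p,o),40)[:2] for p in px]
    print(n,fit(st,W)); print(np.array(W))
# automated mask top
im=cv2.imread('pics/top0.png').astype(int); m=((im[...,0]-im[...,2])>0).astype(np.uint8)
m[:210]=0;m[262:]=0;m[:,:262]=0;m[:,365:]=0
m=cv2.morphologyEx(m,cv2.MORPH_CLOSE,np.ones((13,13)))
c=max(cv2.findContours(m,0,2)[0],key=cv2.contourArea);b=cv2.boxPoints(cv2.minAreaRect(c));print(b)
# plate top
for n,o,pp in [("top",T,[(497,112),(454,408)]),("scene",Sc,[(211,340),(331,133)])]:
    print(n,[onz(n,up(p,o),78) for p in pp])
s=observe();print(s['tool_pos'],R.from_rotvec(s['orientation']).as_matrix())
E
```

```text
top (np.float64(-0.18950114264211237), array([546.56, -55.8 ]), array([0.43, 0.37, 0.34, 0.58]))
[[ 531.03  -22.11]
 [ 468.46  -10.08]
 [ 497.05 -198.98]
 [ 434.34 -187.42]]
scene (np.float64(-0.17873641515185143), array([547.95, -54.74]), array([5.13, 5.36, 1.71, 1.9 ]))
[[ 526.88  -19.4 ]
 [ 474.97  -10.69]
 [ 497.93 -198.24]
 [ 438.76 -188.78]]
[[271.81 243.14]
 [276.22 216.7 ]
 [355.19 229.86]
 [350.78 256.3 ]]
top [array([ 607.54, -151.73,   78.  ]), array([ 448.85, -123.35,   78.  ])]
scene [array([ 613.82, -150.59,   78.  ]), array([ 456.7 , -121.24,   78.  ])]
[ 147.94 -503.39  230.71] [[-0.    0.96  0.28]
 [ 0.    0.28 -0.96]
 [-1.    0.   -0.  ]]
```

```bash
python3 -m pendant '[[255,[0,0,0],-0.183],[255,[0,0,0],-0.183],[255,[0,0,0],-0.183],[255,[0,0,0],-0.183],[255,[0,0,0],-0.183],[255,[0,0,0],-0.18]]' 40; python3 - <<'E'
from h import *
s=observe();M=R.from_rotvec(s['orientation']).as_matrix();print(M,s['joint_pos'])
a=-.1885;x=np.array([np.cos(a),np.sin(a),0]);y=np.array([-np.sin(a),np.cos(a),0])
o=np.array([546.5,-55.5,0]);print("angle err",np.arctan2(M[1,2],M[0,2])-a)
t=o-61*x-120*y+[0,0,150];print(t,"tool shift",M.T@(t-s['tool_pos']))
E
```

```text
t: 0.9
tool_pos: [148.0, -503.5, 230.9]
orientation: [0.145, 1.566, -0.144]
contact_force: [-0.4, 0.6, 0.1]
gripper_width: -0.001
[[-0.    0.18  0.98]
 [ 0.    0.98 -0.18]
 [-1.    0.   -0.  ]] [-1.28  0.13 -0.04  1.41  0.    0.47]
angle err 0.004469740697123387
[ 464.09 -161.94  150.  ] tool shift [ 81.1  393.58 248.33]
```

```bash
python3 -m pendant '[[255,[4,33,21],0],[255,[4,33,21],0],[255,[6,33,21],0],[255,[6,33,21],0],[255,[7,33,21],0],[255,[7,33,21],0],[255,[7,33,21],0],[255,[8,33,20],0],[255,[8,33,20],0],[255,[8,33,20],0],[255,[8,33,20],0],[255,[8,31,19],0]]'; python3 - <<'E'
from h import *
s=observe();M=R.from_rotvec(s['orientation']).as_matrix();print(s['joint_pos'])
a=-.1885;x=np.array([np.cos(a),np.sin(a),0]);y=np.array([-np.sin(a),np.cos(a),0])
o=np.array([546.5,-55.5,0]);print("angle err",np.arctan2(M[1,2],M[0,2])-a)
t=o-61*x-120*y+[0,0,60];print(t,"tool shift",M.T@(t-s['tool_pos']))
cv2.imwrite('pics/w1.png',capture('wrist')[:,:,::-1]);cv2.imwrite('pics/s1.png',capture('scene')[:,:,::-1])
print(observe()['tool_pos'])
E
```

```text
t: 2.4
tool_pos: [464.6, -162.1, 149.8]
orientation: [0.149, 1.566, -0.149]
contact_force: [0.6, -0.6, -0.2]
gripper_width: -0.001
[-0.34  0.08 -0.27  1.22 -0.    1.42]
angle err -0.00117216771579573
[ 464.09 -161.94   60.  ] tool shift [89.81  0.03 -0.49]
[ 465.1  -161.04  148.99]
```

View pics/w1.png

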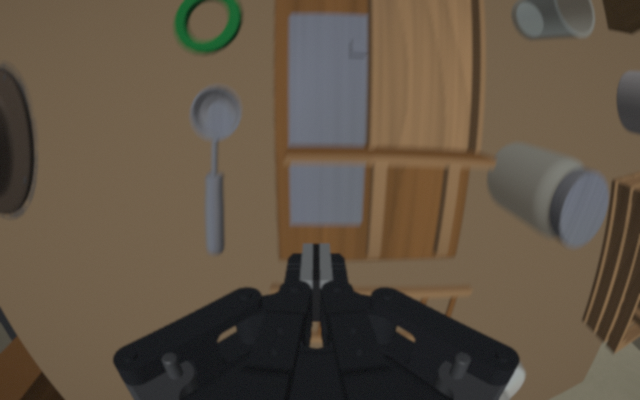

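View pics/s1.png

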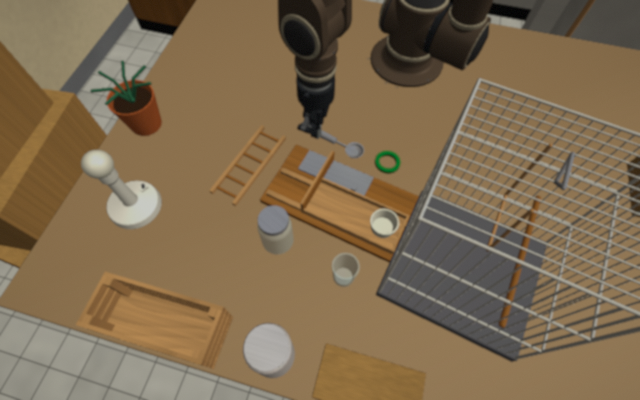

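```bash
cat >> h.py <<'E'
def wz(uv,z,s):
    p=camera_params('wrist');f=200/np.tan(np.radians(p['fovy']/2));C=np.array(p['tool_from_camera'])
    M=R.from_rotvec(s['orientation']).as_matrix()
    q=np.array([uv[0]-p['cx'],uv[1]-p['cy']]);r=np.hypot(*q);th=r/f
    d=np.array([np.sin(th)*q[0]/r,-np.sin(th)*q[1]/r,-np.cos(th)])
    d=M@C[:3,:3]@d;o=M@C[:3,3]+s['tool_pos'];return o+d*(z-o[2])/d[2]
def tost(W,o=(546.5,-55.5),a=-.1885):
    d=np.array(W[:2])-o;return np.array([np.cos(a)*d[0]+np.sin(a)*d[1],-np.sin(a)*d[0]+np.cos(a)*d[1]])
E
python3 - <<'E'
from h import *
s=observe()
W=[wz(p,40,s)[:2] for p in [(368,14),(290,13),(362,225),(288,222)]]
print(fit([(-22,30),(-85,30),(-22,-150),(-85,-150)],W));print([tost(w) for w in W])
print("plate top rear/front",[tost(wz(p,78,s)) for p in [(288,162),(492,167),(288,152),(492,155)]])
E
```

```text
(np.float64(-0.20117802068625393), array([552.2 , -51.55]), array([0.35, 1.2 , 1.29, 1.96]))
[array([-17.09,  35.15]), array([-79.58,  34.83]), array([ -17.81, -145.15]), array([ -83.09, -142.31])]
plate top rear/front [array([-78.28, -81.52]), array([ 79.8 , -82.04]), array([-78.15, -74.4 ]), array([ 78.4 , -72.48])]
```

```bash
python3 -m pendant '[[255,[30,0,0],0],[255,[30,0,0],0],[255,[30,0,0],0],[255,[14,0,0],0],[255,[0,0,0],0]]'; python3 - <<'E'
from h import *
cv2.imwrite('pics/w2.png',capture('wrist')[:,:,::-1])
E
```

```text
t: 3.12
tool_pos: [463.2, -163.3, 45.8]
orientation: [0.15, 1.567, -0.149]
contact_force: [-0.5, 0.5, 0.5]
gripper_width: -0.001
```

View pics/w2.png

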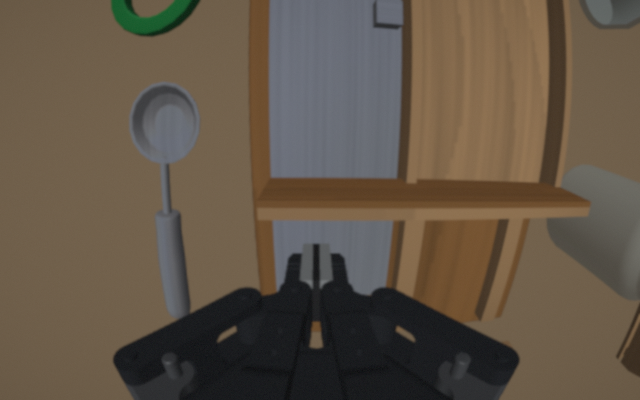

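Fingertips (316, 245) hang over the strip (columns 272–392), behind the plate; the pin is at (388, 12) ahead to the right, clear of the lane. Pressing now.

```bash
python3 -m pendant '[[255,[5,0,0],0],[255,[4,0,0],0],[255,[4,0,0],0],[255,[0,0,0],0]]'; python3 -m pendant '[[255,[3,0,0],0],[255,[0,0,0],0]]'
```

```text
t: 3.68
tool_pos: [464.7, -163.6, 33.8]
orientation: [0.149, 1.564, -0.15]
contact_force: [0.7, -2.0, 4.6]
gripper_width: 0.004
t: 3.92
tool_pos: [464.7, -163.6, 31.0]
orientation: [0.149, 1.564, -0.15]
contact_force: [-0.4, -3.1, 7.0]
gripper_width: -0.001
```

```bash
python3 -m pendant '[[255,[2.5,0,0],0],[255,[0,0,0],0]]';python3 -m pendant '[[255,[1,0,0],0],[255,[0,0,0],0]]'
```

```text
t: 4.18
tool_pos: [464.7, -163.6, 28.6]
orientation: [0.149, 1.564, -0.15]
contact_force: [-0.5, -0.4, 7.4]
gripper_width: -0.001
t: 4.42
tool_pos: [464.7, -163.7, 27.8]
orientation: [0.149, 1.564, -0.15]
contact_force: [-0.2, -1.2, 8.5]
gripper_width: -0.001
```

```bash
python3 -m pendant '[[255,[0.5,4,0],0],[255,[0,6,0],0],[255,[0,6,0],0],[255,[0,6,0],0],[255,[0,6,0],0],[255,[0,6,0],0],[255,[0,6,0],0],[255,[0,6,0],0],[255,[0,0,0],0]]'; python3 - <<'E'
from h import *
s=observe();print(tost(s['tool_pos']),s['contact_force'])
cv2.imwrite('pics/w3.png',capture('wrist')[:,:,::-1])
E
```

```text
t: 5.55
tool_pos: [473.8, -120.0, 27.8]
orientation: [0.146, 1.563, -0.153]
contact_force: [-1.5, -8.1, 10.1]
gripper_width: 0.003
[-59.36 -76.95] [-1.53 -8.06 10.12]
```

View pics/w3.png

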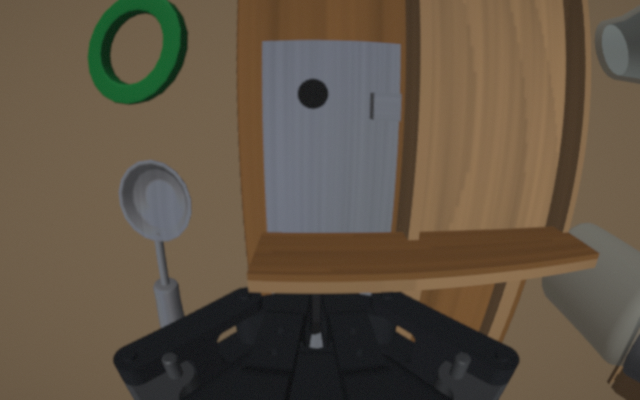

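The plate is being pushed by the finger sides. It now reads at rows 235–290, and the pin is ahead at (385, 106). Vertical force is ~10 N, so the catch is down at its stop. Continuing.

```bash
python3 -m pendant '[[255,[0,6,0],0],[255,[0,6,0],0],[255,[0,6,0],0],[255,[0,6,0],0],[255,[0,6,0],0],[255,[0,6,0],0],[255,[0,6,0],0],[255,[0,6,0],0],[255,[0,0,0],0]]'; python3 - <<'E'
from h import *
s=observe();print(tost(s['tool_pos']),s['contact_force'])
cv2.imwrite('pics/w4.png',capture('wrist')[:,:,::-1])
E
```

```text
t: 6.72
tool_pos: [483.0, -72.9, 27.9]
orientation: [0.146, 1.562, -0.154]
contact_force: [-1.0, -7.4, 10.7]
gripper_width: -0.002
[-59.16 -28.98] [-0.97 -7.44 10.72]
```

View pics/w4.png

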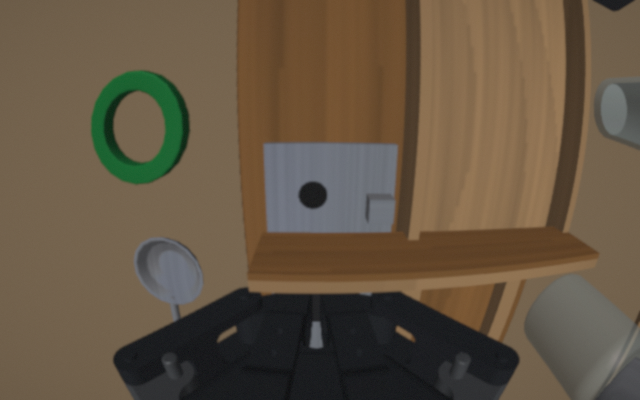

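```bash
python3 -m pendant '[[255,[0,5,0],0],[255,[0,5,0],0],[255,[0,5,0],0],[255,[0,5,0],0],[255,[0,0,0],0]]';python3 -m pendant '[[255,[0,3,0],0],[255,[0,3,0],0],[255,[0,0,0],0]]'; python3 - <<'E'
from h import *
s=observe();print(tost(s['tool_pos']),s['contact_force'])
cv2.imwrite('pics/w5.png',capture('wrist')[:,:,::-1])
E
```

```text
t: 7.4
tool_pos: [486.7, -53.2, 27.9]
orientation: [0.146, 1.562, -0.154]
contact_force: [-1.4, -7.4, 10.6]
gripper_width: 0.0
t: 7.78
tool_pos: [487.8, -47.6, 27.9]
orientation: [0.146, 1.562, -0.154]
contact_force: [-2.0, -8.6, 11.5]
gripper_width: 0.001
[-59.14  -3.2 ] [-1.98 -8.63 11.54]
```

View pics/w5.png

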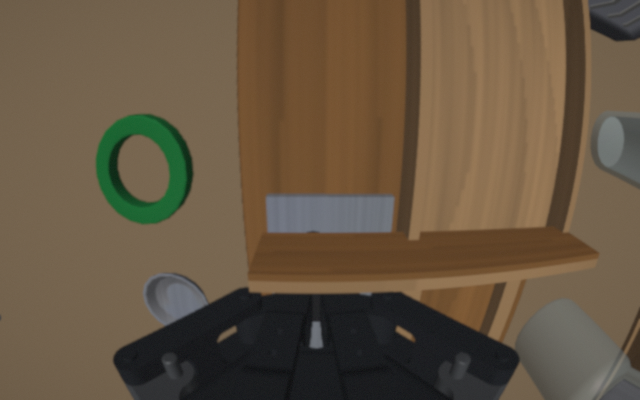

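The pin has passed under the plate, and no stop has been felt yet. I'll push on in small steps.

```bash
for i in 1; do python3 -m pendant '[[255,[0,2,0],0],[255,[0,1,0],0],[255,[0,0,0],0]]'; python3 -m pendant '[[255,[0,2,0],0],[255,[0,0,0],0]]'; python3 -m pendant '[[255,[0,2,0],0],[255,[0,0,0],0]]'; done
```

```text
t: 8.2
tool_pos: [488.3, -45.0, 27.9]
orientation: [0.146, 1.562, -0.155]
contact_force: [-1.5, -9.9, 11.6]
gripper_width: 0.002
t: 8.45
tool_pos: [488.3, -45.0, 27.9]
orientation: [0.143, 1.563, -0.16]
contact_force: [-3.9, -19.9, 12.5]
gripper_width: -0.0
t: 8.7
tool_pos: [488.3, -45.0, 27.9]
orientation: [0.141, 1.563, -0.164]
contact_force: [-5.3, -27.9, 13.1]
gripper_width: 0.0
```

The tray is against its stop: TCP y is stuck while the force rises to 28 N. Backing off the plate slightly, then lifting.

```bash
python3 -m pendant '[[255,[0,-4,0],0],[255,[0,-3,0],0],[255,[0,0,0],0]]'; python3 -m pendant '[[255,[-4,0,0],0],[255,[-6,0,0],0],[255,[-10,0,0],0],[255,[-20,0,0],0],[255,[-35,0,0],0],[255,[-40,-20,0],0],[255,[-40,-30,-20],0],[255,[0,-40,-40],0],[255,[0,-40,-40],0],[255,[0,0,0],0]]'; python3 - <<'E'
from h import *
print(observe()['contact_force'])
cv2.imwrite('pics/w6.png',capture('wrist')[:,:,::-1]);t=capture('top')[:,:,::-1]
cv2.imwrite('pics/t6.png',cv2.convertScaleAbs(cv2.resize(t[150:290,210:400],None,fx=4,fy=4,interpolation=cv2.INTER_CUBIC),alpha=1.8))
a=capture('scene')[:,:,::-1][120:260,250:440]
cv2.imwrite('pics/s6.png',cv2.resize(a,None,fx=4,fy=4,interpolation=cv2.INTER_CUBIC))
E
```

```text
t: 9.07
tool_pos: [488.2, -45.3, 27.9]
orientation: [0.15, 1.562, -0.148]
contact_force: [1.3, 1.6, 9.7]
gripper_width: 0.002
t: 10.32
tool_pos: [360.5, -155.1, 181.3]
orientation: [0.153, 1.567, -0.153]
contact_force: [0.5, 0.0, -0.7]
gripper_width: -0.001
[ 0.52  0.05 -0.73]
```

View pics/w6.png

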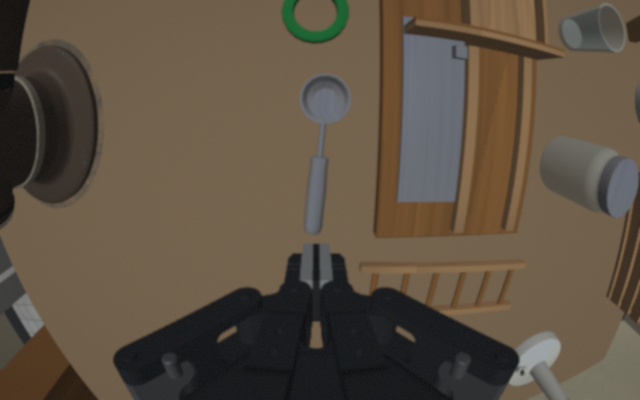

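View pics/t6.png

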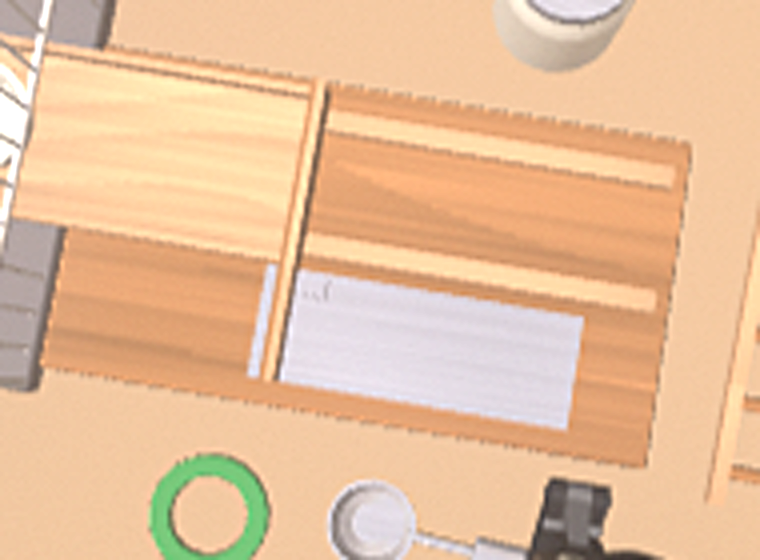

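View pics/s6.png

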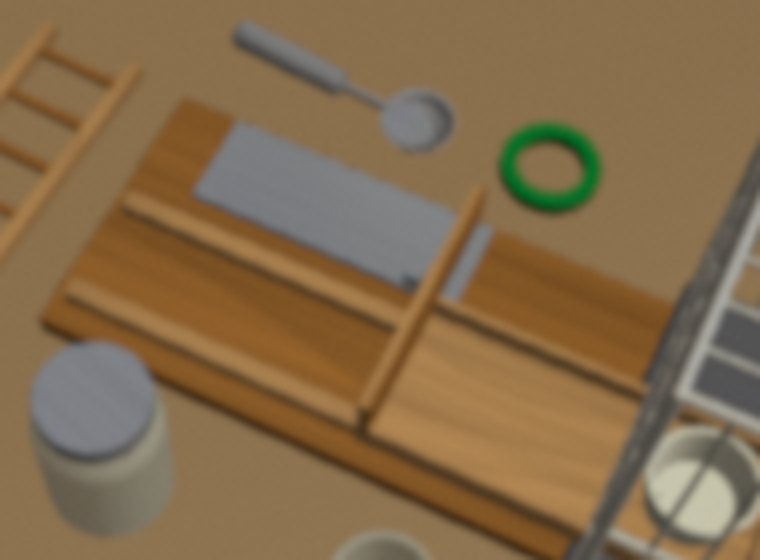

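```bash
python3 - <<'E'
from h import *
u=lambda U:(np.array(U)+.5)/4-.5+np.array((210,150))
for a,b in [((454,408),(270,380)),((497,112),(318,83))]:
    print(tost(onz('top',u(b),78))-tost(onz('top',u(a),78)))
a=cv2.imread('pics/top0.png');b=capture('top')[:,:,::-1]
A=cv2.convertScaleAbs(cv2.resize(a[150:290,210:400],None,fx=4,fy=4,interpolation=cv2.INTER_CUBIC),alpha=1.8);B=cv2.imread('pics/t6.png')
d=cv2.absdiff(A,B).max(2); print("strip right part diff",d[320:420,480:590].mean(), "pin",d[275:305,302:340].mean())
s=observe();print(s['t'],s['contact_force'],s['qvel'])
from cell import ticket; print(ticket.job_done())
E
```

```text
[-1.08 98.83]
[ 0.07 98.88]
strip right part diff 6.443181818181818 pin 7.054385964912281
10.525 [ 0.13 -0.51  0.58] [ 0.01  0.01  0.   -0.    0.   -0.  ]
the job is handed in; nothing more can be done
None
```

The tray is home in the cage with the catch pin up behind its push plate, and the job is handed in at about 10.5 s of the 35 s allowed. No verdict was reported, so this rests on my own checks.

With the fingers shut I pressed the strip down to its stop, at about 8.5 N and a tip height of 28 mm. Keeping it down, I pushed the plate's rear with the sides of the fingers until the tray stopped. There the tip would not advance and the push force rose to about 28 N. I then backed off the plate, lifted clear and let the catch rise.

- **Tray:** the top camera shows it moved about 99 mm from where it started, which I put at close to 0. That agrees with the stop I felt.
- **Catch:** the strip and pin are back at the same pixels as at the start, with the pin behind the plate.
- **Dish:** it appears to be sitting in the tray, inside the cage.
- **Other objects:** the ring, ladder, jar and spoon bowl are where they were. In the last close-ups the tea glass was only partly in view and the arm hid the spoon handle, but the wrist view shows nothing displaced.
- **Contact:** the force at the end was about 0, so the robot touches nothing.

One disagreement: the wrist camera put the station about 4 to 6 mm from where the top camera did. The finger lane was wide enough that this didn't matter.

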